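# Seal a microplate in the hand-cranked plate press

## Robot

A 6-joint arm with a two-finger parallel gripper is mounted at the origin on the work surface. World frame = base frame: x ahead of the robot, y to its left, z up, the work surface at z = 0. Lengths are in mm, angles in degrees, forces in N, time in s.
With the tool pointing down it reaches from about 300 to 875 mm from the base axis. Payload 4.2 kg.
Tool frame: the origin (TCP) lies midway between the tips of the shut fingers; the grasp point (between the pads) lies 19 mm behind it; z points along the fingers, y is the direction in which the jaws open and shut (so a half turn about z gives the same grasp; the last joint's range is limited). The gripper opens to 85 mm and grips with 20 to 120 N. Pads are 22 mm wide; open, the fingers measure 114 mm over their backs; the gripper's body (76 mm by 85 mm) begins 54 mm behind the grasp point. The pads swing forward as they close: fully open they stand 13 mm farther back than shut.
Start: joints at [75.688, 18.312, 89.639, -0, 72.044, -1.146], TCP at [130.976, 559.899, 231.338] pointing down, gripper open.
Joint ranges: [-177.97, 177.97], [-48.28, 115.42], [12.27, 149.76], [-77.06, 257.06], [2.81, 150.46], [-146.56, 146.56]. Speed limits (degrees/s): [147.25, 147.25, 180, 180, 180, 180].

## Interface

Orientations are given as a 3x3 rotation matrix whose columns are the frame's x, y, z axes.
In Python, from rig import ctrl gives the robot as it stands.
- The arm moves only by the tool jog_arm, never from a script. Its arguments are lists of equal length, an entry for each row: "gripper": the opening, from 0 (shut) to 1 (fully open); "delta_pos": the shift along the tool's x, y, z in units of 300 mm (1.0 is 300 mm), a list of three; "turn": the turn, a rotation vector about the tool's x, y, z in units of 30 degrees (1.0 is 30 degrees), a list of three. In form: {"gripper": [gripper, ...], "delta_pos": [[tx, ty, tz], ...], "turn": [[ax, ay, az], ...]}. A call has 1 to 12 rows; each row shifts and turns the commanded pose from where the row before left it, along the tool's axes as they then stand; what a row does not reach is not made up. A row lasts 1/8 s, in which the tool goes at most 62.5 mm and 10.7 degrees, less where a joint would pass 70% of its speed; a pose out of reach is approached as far as the arm can. A call with a number of a shift or a turn outside -1 to 1 is refused whole. A call with a gripper value outside its range is refused whole. The fingers move at their own pace and stop on an object; "newtons" is the grip in N (left out, the last holds). Time passes only in rows, so rows that do not move let the fingers close. It gives the time, the measured TCP pose, the force and the opening at its end, in the units of the state.
- ctrl.sense(): the state, without advancing time (a new reading comes with each control period).
- ctrl.read_camera(name): name is "side" or "top"; returns a dict with "color" (480x640x3 uint8, red, green, blue), "vertical_fov" (degrees; the focal length in pixels is half the picture's height over the tangent of half this angle, whatever the lens; pixels are square), "cx", "cy" (the principal point, pixels), "world_from_camera" (4x4, takes a point from camera to world coordinates). Camera axes: x right, y up, looking along -z (the intrinsics and any distortion apply to the point x, -y, -z); pixel columns grow to the right and rows downward; lengths in mm; the calibration is good to about 2 mm. A picture is of the moment at which its call begins. There is no depth.
- ctrl.job_done(): hands the job in, once; it reports no verdict.
Trained networks look in a picture, given as the dict that the camera call returned (one of the last four; its "shot" number tells which), for a name from the list of things; names that differ only in an ending like _2 or _b are one class to them, and where a whole thing is asked for, a point or a joint stands for the part that bears it (a point fixed in the world has none). Each returns a list of dicts, best first, with "p" (0 to 1); they miss things now and then, are a little off and sometimes report something else, mostly with a low value. They report only what shows in the picture. A call takes as long as a camera call.
- ctrl.find_in(picture, target): "location" ([column, row] in pixels, amid what is visible of it).
- ctrl.masks_of(picture, target): "mask" (480x640 bool, what is visible of it) and "location" ([column, row] in pixels, amid what is visible of it).
The state is a dict: "time": time; "joints": joint angles; "joint_velocities": joint speeds; "joint_efforts": joint torques, N m; "tool_pos": TCP position; "tcp_rot": TCP orientation; "contact_force": force on the tool from outside, world axes, zero at the start; "ft_torque": the same for the moment, N m; "width": opening from 0.0 (shut) to 1.0 (fully open).
Only numpy, scipy, OpenCV 4.12 (cv2) and the standard library are available. Lean on these libraries where they do the work, as an engineer would, in place of code of your own. Each camera call takes 0.05 s, during which the arm holds its last target. There are 200 camera calls.

## Task

Seal the microplate that lies in the bench press: take the free-spinning grip on top and wind the crank clockwise (seen from above) in a steady circle, without letting go, until the platen bears firmly on the plate's rubber mat and you feel the grip push back with about 10 N, and keep it pressed so for two seconds. Then, still on the same grip, wind back until the crank is fully up at its stop, and let go; never press so hard that the plate is crushed, and leave the other things on the bench alone.

Things in the scene. Friction and masses are not known exactly. Their poses are not given: they have to be found in the camera images.
- axis_top (a point): Top centre of the fixed press's round white gear housing, on the crank's vertical axis, 215 mm above the bench. Its x axis points to the press's back, y along the beam (52 x 240 mm, top at 186 mm, on two posts). The crank circle round it has 55 mm radius; the flat steel crank arm lies 221 to 229 mm up and only the grip stands above it. Base 170 x 240 mm.
- grip_mid (a point): Middle of the black free-spinning crank grip: an upright cylinder 23 mm across and 56 mm tall, spanning 231 to 287 mm above the bench (this point at 259 mm), 55 mm from the crank axis. It spins freely on its pin, so a hand that holds it need not turn. Its frame's yaw means nothing.
- crank (a joint): Crank angle in rad: 0 at the upper stop (platen fully up, arm along the press's -x), growing clockwise seen from above, lower stop at 10.5. One turn (6.28) drives the platen 40 mm down. Free turning takes about 1 N along the circle at the grip (friction, either way; it stays where left). Starts between 0 and 1.2.
- platen: Aluminium pressing plate under the beam, 124 x 84 x 10 mm, moves only up and down; origin mid upper face, 105 mm above the bench at crank 0. It is driven through a stiff spring (20 N/mm). Pressing pushes the grip back along its circle, besides friction, by 0.116 N per N: 90 N gives 10.4 N. 50 N seals the mat, over 150 N crushes the plate; let go under load, the crank springs back.
- platen_face (a point): Centre of the platen's underside. Below it a white microplate with black rubber mat (127 x 86 x 22 mm) lies on a metal insert of varying height: the mat's top is 44 to 64 mm above the bench, not measured, to be felt. It is first touched between 4.8 and 8.1 rad of the crank; some 0.9 rad more gives 90 N.
- bottle: Bystander: round white bottle 68 mm across, 170 mm tall, origin under its centre.
- tipbox: Bystander: pipette-tip box 120 x 85 x 55 mm, origin under its centre.
- rack: Bystander: tube rack with capped tubes, 60 x 160 x 72 mm, origin under its centre.

How it is judged (in metres and radians):
On the way:
1. The platen is pressed on the plate with 50 N or more for 1.5 s (contact force between platen and anything else above 50 N), for 1.5 s.
At the end, for the whole second after the job is handed in: The platen has pressed on the plate with 50 N or more for 1.5 s, and now the crank is back within 0.6 rad of its upper stop and at rest, the platen up (its upper face above 98 mm) (value of joint crank below 0.6 rad and velocity of joint crank between -0.1 and 0.1 rad/s and height (world z) of platen above 0.098 m); the robot touches nothing.
It fails at once if The plate is crushed: the platen presses with more than 150 N (contact force between platen and anything else above 150 N).
It fails at once if The grip is let go (the grasp point is more than 70 mm from its middle) with the crank more than 1.8 rad from its upper stop (value of joint crank above 1.8 rad and distance between the grasp point and grip_mid above 0.07 m).
It fails at once if A bystander is moved by more than 20 mm (distance of any of bottle, tipbox, rack from where it was at the start of the episode above 0.02 m).
It also fails if it takes over 67 s, if anything falls off the work surface, if the arm or the gripper's body presses on something with over 40 N, if the wrist force passes 120 N, or if a joint passes its speed limit or range.

## Working session

There is one attempt and no reset: what is moved stays moved. The work goes in short steps, Python scripts to look and compute and a tool call to move; the robot and the scene stay as the last step left them, time stands still between calls to the robot, and variables do not carry over. Pictures are saved under pics/ and viewed, about 8 in all and at most 12, crops included, and the job is handed in when it is done.

Besides the shell and the picture viewer there is one more tool, called after "Call:" as name(argument=value, ...) on one line, values as JSON. jog_arm: Moves the arm, as the interface text tells. Shifts and turns lie within -1 to 1; 1 stands for 300 mm of shift or 30 degrees of turn. Its arguments: {"type":"object","properties":{"gripper":{"type":"array","items":{"type":"number"}},"delta_pos":{"type":"array","items":{"type":"array","items":{"type":"number"}}},"turn":{"type":"array","items":{"type":"array","items":{"type":"number"}}},"newtons":{"type":"number"}},"required":["gripper","delta_pos","turn"]}

```bash
mkdir -p pics; cat > h.py <<'E'
import numpy as np, cv2
from rig import ctrl
def ray(p,uv):
    f=240/np.tan(np.radians(p["vertical_fov"])/2); T=np.array(p["world_from_camera"])
    d=T[:3,:3]@np.array([(uv[0]-p["cx"])/f,-(uv[1]-p["cy"])/f,-1.]); return T[:3,3],d
def atz(p,uv,z):
    o,d=ray(p,uv); return o+d*(z-o[2])/d[2]
def tri(a,ua,b,ub):
    A=[];B=[]
    for p,u in((a,ua),(b,ub)):
        o,d=ray(p,u); d=d/np.linalg.norm(d); P=np.eye(3)-np.outer(d,d); A.append(P);B.append(P@o)
    return np.linalg.lstsq(np.vstack(A),np.hstack(B),rcond=None)[0]
E
python3 - <<'E'
from h import *
P={n:ctrl.read_camera(n) for n in("side","top")}
for n,p in P.items():
    cv2.imwrite(f"pics/{n}0.png",p["color"][:,:,::-1]); print(n,{k:v for k,v in p.items() if k!="color"})
    for t in("axis_top","grip_mid","bottle","tipbox","rack","platen","crank"):
        for r in ctrl.find_in(p,t)[:2]: print(n,t,r, atz(p,r["location"],{"axis_top":215,"grip_mid":259}.get(t,50)).round(0))
print(ctrl.sense())
E
```

```text
side {'vertical_fov': 51.434221986952316, 'cx': 313.0026130981616, 'cy': 246.55468723695432, 'world_from_camera': array([[ 6.77726609e-01,  4.75567590e-01, -5.60822709e-01,
        -2.34035155e+02],
       [-7.35280209e-01,  4.45611837e-01, -5.10679063e-01,
        -6.92128156e+02],
       [ 7.04682613e-03,  7.58462628e-01,  6.51678436e-01,
         1.04247348e+03],
       [ 0.00000000e+00,  0.00000000e+00,  0.00000000e+00,
         1.00000000e+00]]), 'shot': 1}
side axis_top {'location': [335.0, 265.6], 'p': 0.77} [ 462. -131.  215.]
side bottle {'location': [259.8, 205.5], 'p': 0.78} [654. 361.  50.]
side tipbox {'location': [428.2, 348.5], 'p': 0.92} [ 530. -385.   50.]
side rack {'location': [207.1, 239.4], 'p': 0.89} [421. 348.  50.]
side platen {'location': [323.0, 259.5], 'p': 0.81} [597.  24.  50.]
side crank {'location': [317.6, 217.1], 'p': 0.63} [739. 175.  50.]
top {'vertical_fov': 49.01614255677873, 'cx': 327.5656398621465, 'cy': 227.7341783321967, 'world_from_camera': array([[ 2.67795516e-02,  9.76374755e-01, -2.14418265e-01,
         1.87819691e+02],
       [-9.9963783
[... 823 characters left out ...]

        7.20438285e+01, -1.14611324e+00]), 'joint_velocities': array([ 0.04979103, -0.02561333, -0.08740923, -0.00649461,  0.02830504,
       -0.03474883]), 'joint_efforts': array([ 9.59806603e-04, -4.15370858e+01, -2.34407008e+01,  1.13874389e-04,
        1.64117200e-04,  1.21670550e-05]), 'tool_pos': array([130.95751595, 559.89372998, 231.37506966]), 'tcp_rot': array([[-9.73711911e-01,  2.27783043e-01, -1.85032383e-06],
       [ 2.27783040e-01,  9.73711899e-01,  1.58861655e-04],
       [ 3.79876736e-05,  1.54264013e-04, -9.99999987e-01]]), 'contact_force': array([ 0.13804693, -0.82242563,  0.82691943]), 'ft_torque': array([0.01779548, 0.02086504, 0.0078997 ]), 'width': 0.9980022244952335}
```

View pics/side0.png

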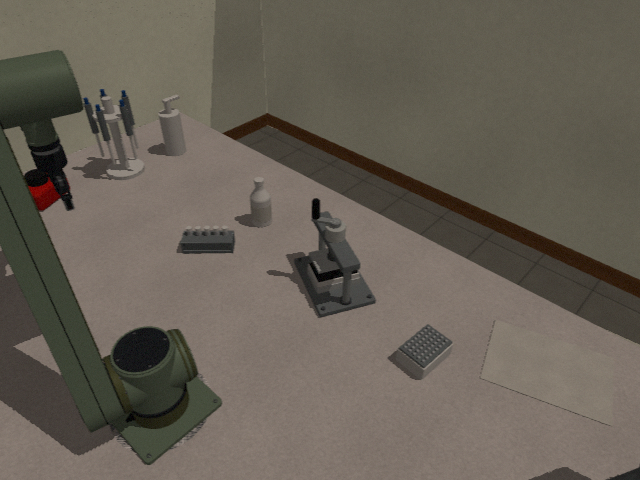

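View pics/top0.png

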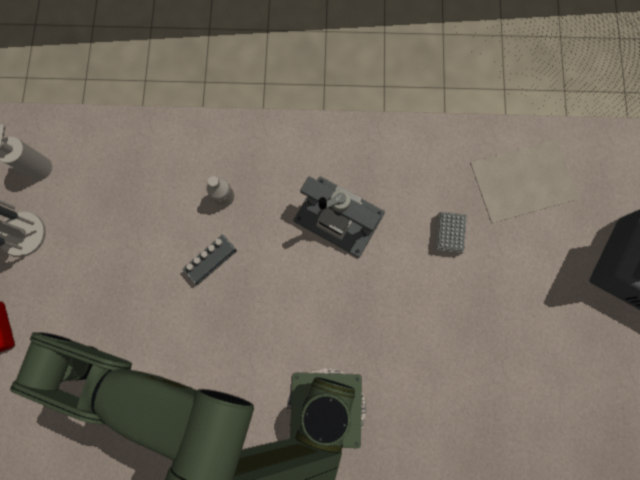

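Side view: grip at about (316,208), white housing at about (337,228). Top view: grip at about (322,203), housing at about (341,199). I'll zoom in on both.

```bash
python3 - <<'E'
from h import *
s=cv2.imread("pics/side0.png")[185:325,280:390]; t=cv2.imread("pics/top0.png")[165:265,285:395]
s=cv2.resize(s[:100],None,fx=3.6,fy=5.4,interpolation=2) if 0 else cv2.resize(s[:100],None,fx=3.6,fy=3.6,interpolation=2)
t=cv2.resize(t,None,fx=3.6,fy=3.6,interpolation=2)
cv2.imwrite("pics/z0.png",np.hstack([s,t]))
S=ctrl.read_camera("side");T=ctrl.read_camera("top")
for t in("grip_mid","axis_top","crank"):
    for n,p in(("s",S),("t",T)):
        for r in ctrl.masks_of(p,t)[:2]:
            v,u=np.nonzero(r["mask"]); print(t,n,r["p"],r["location"],u.min(),u.max(),v.min(),v.max(),len(u))
c=tri(S,(316,208.5),T,(322,203.5)); print("grip tri",c)
c=tri(S,(337,227),T,(341,198)); print("axis tri",c)
for uv in((316,200),(316,218)): pass
print(atz(T,(322,203.5),259),atz(T,(341,198),215),atz(S,(316,208.5),259),atz(S,(337,227),215))
E
```

```text
grip_mid s 0.57 [314.2, 205.4] 312 320 198 218 174
grip_mid t 0.48 [321.0, 202.0] 318 326 197 208 83
axis_top s 0.98 [335.9, 266.0] 294 376 198 317 4269
axis_top t 0.86 [338.0, 210.7] 293 384 176 257 4080
crank s 0.6 [317.4, 216.9] 312 341 198 227 347
crank t 0.63 [330.9, 200.9] 318 345 193 209 238
grip tri [557.24026064  23.25352727 258.00937573]
axis tri [587.72235074 -27.77135036 205.80305407]
[554.33245515  25.29355492 259.        ] [583.30749402 -26.13416685 215.        ] [559.34148438  20.84317196 259.        ] [580.85581521 -36.14508394 215.        ]
```

View pics/z0.png

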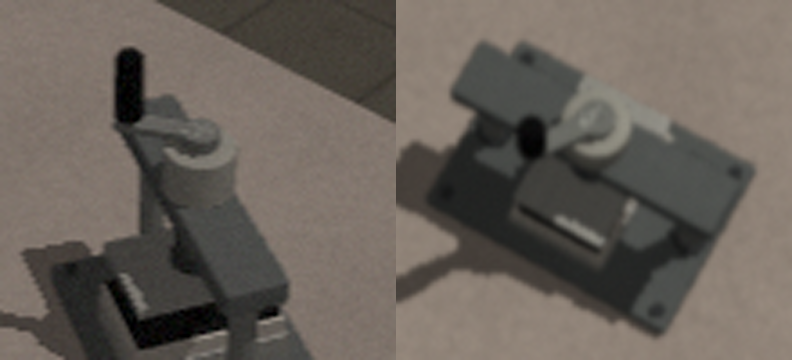

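```bash
python3 - <<'E'
from h import *
from scipy.optimize import least_squares
S=ctrl.read_camera("side");T=ctrl.read_camera("top")
def proj(p,X):
    M=np.array(p["world_from_camera"]); c=M[:3,:3].T@(np.array(X)-M[:3,3]); f=240/np.tan(np.radians(p["vertical_fov"])/2)
    return np.array([p["cx"]-f*c[0]/c[2],p["cy"]+f*c[1]/c[2]])
def res(q):
    x,y,a=q; g=[x+55*np.cos(a),y+55*np.sin(a),259]; A=[x,y,215]
    return np.r_[proj(S,g)-(315.7,208.4),proj(T,g)-(322.6,203.3),proj(S,A)-(335.8,226.1),proj(T,A)-(340.8,199.7)]
r=least_squares(res,[583,-28,2.1]); x,y,a=r.x
print(x,y,np.degrees(a),"grip",x+55*np.cos(a),y+55*np.sin(a),r.fun.round(1))
E
```

```text
580.1595234821756 -27.928623217564372 114.93577754122205 grip 556.9714067675451 21.94432780028373 [-0.6  0.3  0.7 -0.7 -1.3 -0.3  0.8 -0.6]
```

Call:
jog_arm(gripper=[1,1,1], delta_pos=[[0,0,-0.2],[0,0,-0.15],[0,0,0]], turn=[[0,0,-0.22],[0,0,-0.219],[0,0,0]])

```text
time: 1.68
tool_pos: [131.3, 561.4, 340.7]
tcp_rot: [[-1.0, -0.0, 0.002], [-0.0, 1.0, 0.009], [-0.002, 0.009, -1.0]]
contact_force: [0.3, -0.7, 0.4]
width: 1.0
```

Call:
jog_arm(gripper=[1,1,1,1,1,1,1,1,1,1,1,1], delta_pos=[[-0.118,-0.15,0],[-0.118,-0.15,0],[-0.118,-0.15,0],[-0.118,-0.15,0],[-0.118,-0.15,0],[-0.118,-0.15,0],[-0.118,-0.15,0],[-0.118,-0.15,0],[-0.118,-0.15,0],[-0.118,-0.15,0],[-0.118,-0.15,0],[-0.118,-0.15,0]], turn=[[0,0,0],[0,0,0],[0,0,0],[0,0,0],[0,0,0],[0,0,0],[0,0,0],[0,0,0],[0,0,0],[0,0,0],[0,0,0],[0,0,0]])

```text
time: 3.18
tool_pos: [556.3, 18.3, 335.0]
tcp_rot: [[-1.0, 0.001, -0.002], [0.001, 1.0, 0.0], [0.002, 0.0, -1.0]]
contact_force: [0.8, 0.9, 0.7]
width: 1.002
```

```bash
python3 - <<'E'
from h import *
s=ctrl.sense();print(s["tool_pos"],s["tcp_rot"].round(3),s["joints"].round(1))
P=ctrl.read_camera("side");T=ctrl.read_camera("top")
a=cv2.resize(P["color"][150:250,260:370],None,fx=3.6,fy=3.6,interpolation=2);b=cv2.resize(T["color"][150:250,285:395],None,fx=3.6,fy=3.6,interpolation=2)
cv2.imwrite("pics/z1.png",np.hstack([a,b])[:,:,::-1])
E
```

```text
[556.3026747   18.27128869 334.99192563] [[-1.     0.001 -0.002]
 [ 0.001  1.     0.   ]
 [ 0.002  0.    -1.   ]] [  0.7  14.1  80.9   0.   85.2 -89.3]
```

View pics/z1.png

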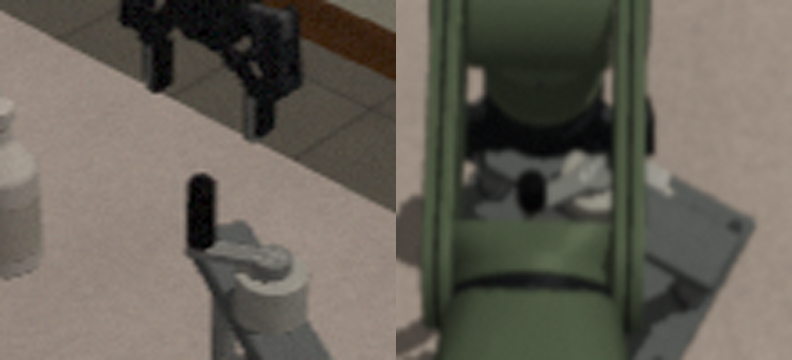

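Call:
jog_arm(gripper=[1,1,1,1], delta_pos=[[0,0,0.15],[0,0,0.1],[0,0,0.06],[0,0,0]], turn=[[0,0,0],[0,0,0],[0,0,0],[0,0,0]])

```text
time: 3.78
tool_pos: [554.1, 20.5, 241.1]
tcp_rot: [[-1.0, -0.0, -0.005], [-0.0, 1.0, 0.0], [0.005, 0.0, -1.0]]
contact_force: [0.8, 0.1, 1.1]
width: 1.0
```

```bash
python3 - <<'E'
from h import *
P=ctrl.read_camera("side")
cv2.imwrite("pics/z2.png",cv2.resize(P["color"][165:265,270:370],None,fx=5,fy=5,interpolation=2)[:,:,::-1])
s=ctrl.sense();print(s["tool_pos"],s["contact_force"])
E
```

```text
[555.03495136  20.42463914 242.51706339] [ 0.3700638  -0.44743415  0.12162095]
```

View pics/z2.png

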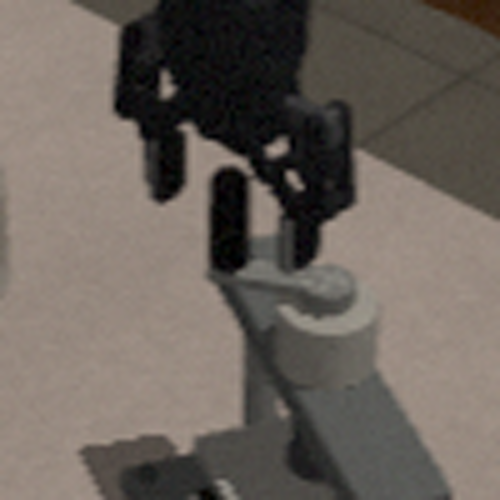

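The grip (column 230 in the crop) stands midway between the fingers (columns 165 and 300). Closing.

Call:
jog_arm(gripper=[0.5,0,0,0,0,0,0], delta_pos=[[0,0,0],[0,0,0],[0,0,0],[0,0,0],[0,0,0],[0,0,0],[0,0,0]], turn=[[0,0,0],[0,0,0],[0,0,0],[0,0,0],[0,0,0],[0,0,0],[0,0,0]], newtons=60)

```text
time: 4.7
tool_pos: [555.9, 20.7, 244.1]
tcp_rot: [[-1.0, -0.0, 0.001], [-0.0, 1.0, 0.002], [-0.001, 0.002, -1.0]]
contact_force: [-1.5, 3.2, 4.8]
width: 0.244
```

```bash
cat > st.py <<'E'
from h import *
import sys
cx,cy=map(float,sys.argv[1:3])
s=ctrl.sense();p=s["tool_pos"];F=s["contact_force"]
d=p[:2]-(cx,cy);r=np.hypot(*d);u=d/r;t=np.array([u[1],-u[0]]) # t = clockwise
print("t",s["time"],"pos",p.round(1),"ang",np.degrees(np.arctan2(d[1],d[0])).round(1),"r",r.round(1),"F",F.round(1),"Frad",(F[:2]@u).round(1),"Fcw",(F[:2]@t).round(1),"w",s["width"].round(3))
E
python3 st.py 580 -28
```

```text
Traceback (most recent call last):
  File "st.py", line 6, in <module>
    print("t",s["time"],"pos",p.round(1),"ang",np.degrees(np.arctan2(d[1],d[0])).round(1),"r",r.round(1),"F",F.round(1),"Frad",(F[:2]@u).round(1),"Fcw",(F[:2]@t).round(1),"w",s["width"].round(3))
                                                                                                                                                                               ^^^^^^^^^^^^^^^^
AttributeError: 'float' object has no attribute 'round'
```

```bash
sed -i 's/s\["width"\].round(3)/s["width"]/' st.py; python3 st.py 580 -28
cat > plan.py <<'E'
import numpy as np,sys
a0,step,n=map(float,sys.argv[1:4]) # deg, step deg per row (+ = cw)
a=np.radians(a0-step*np.arange(n+1)); d=np.diff(np.c_[55*np.cos(a),55*np.sin(a)],axis=0)/300
print([[round(-x,4),round(y,4),0] for x,y in d], "end",a0-step*n)
E
python3 plan.py 116 10 6
```

```text
t 4.7 pos [555.9  20.7 244.1] ang 116.3 r 54.3 F [-1.5  3.2  4.8] Frad 3.5 Fcw 0.1 w 0.24386527470586172
[[np.float64(-0.0298), np.float64(0.0115), 0], [np.float64(-0.0314), np.float64(0.0061), 0], [np.float64(-0.032), np.float64(0.0006), 0], [np.float64(-0.0316), np.float64(-0.005), 0], [np.float64(-0.0302), np.float64(-0.0104), 0], [np.float64(-0.028), np.float64(-0.0155), 0]] end 56.0
```

Call:
jog_arm(gripper=[0,0,0,0,0,0,0], delta_pos=[[-0.03,0.0115,0],[-0.0314,0.006,0],[-0.032,0.0006,0],[-0.0316,-0.005,0],[-0.03,-0.0104,0],[-0.028,-0.0155,0],[0,0,0]], turn=[[0,0,0],[0,0,0],[0,0,0],[0,0,0],[0,0,0],[0,0,0],[0,0,0]])

```text
time: 5.58
tool_pos: [615.9, 21.1, 244.5]
tcp_rot: [[-1.0, -0.0, 0.012], [-0.0, 1.0, 0.01], [-0.012, 0.01, -1.0]]
contact_force: [11.5, 14.8, 0.6]
width: 0.249
```

```bash
python3 st.py 580 -28
python3 plan.py 56 14 10|sed 's/np.float64//g'
```

```text
t 5.575 pos [615.9  21.1 244.5] ang 53.8 r 60.8 F [11.5 14.8  0.6] Frad 18.8 Fcw 0.5 w 0.24909454522042876
[[(-0.0337), (-0.0293), 0], [(-0.0256), (-0.0366), 0], [(-0.016), (-0.0417), 0], [(-0.0054), (-0.0444), 0], [(0.0054), (-0.0444), 0], [(0.016), (-0.0417), 0], [(0.0256), (-0.0366), 0], [(0.0337), (-0.0293), 0], [(0.0398), (-0.0203), 0], [(0.0435), (-0.0101), 0]] end -84.0
```

```bash
cat > plan.py <<'E'
import numpy as np,sys
X,Y,cx,cy,a0,step,n=map(float,sys.argv[1:8]) # commanded xy, centre, angle of next-from, deg per row (+cw)
a=np.radians(a0-step*np.arange(1,n+1)); p=np.c_[cx+55*np.cos(a),cy+55*np.sin(a)]
d=np.diff(np.vstack([[X,Y],p]),axis=0)/300
print([[round(float(-x),3),round(float(y),3),0] for x,y in d]); 
e=np.c_[-d[:,0],d[:,1]].round(3).sum(0)*300
print("end",a0-step*n,"cmd",X-e[0],Y+e[1])
E
python3 plan.py 610.8 16.9 586 -25.2 57 11 10
```

```text
[[-0.045, -0.008, 0], [-0.023, -0.027, 0], [-0.017, -0.031, 0], [-0.011, -0.033, 0], [-0.005, -0.035, 0], [0.002, -0.035, 0], [0.009, -0.034, 0], [0.015, -0.032, 0], [0.021, -0.028, 0], [0.026, -0.024, 0]]
end -53.0 cmd 619.1999999999999 -69.20000000000002
```

Call:
jog_arm(gripper=[0,0,0,0,0,0,0,0,0,0,0], delta_pos=[[-0.045,-0.008,0],[-0.023,-0.027,0],[-0.017,-0.031,0],[-0.011,-0.033,0],[-0.005,-0.035,0],[0.002,-0.035,0],[0.009,-0.034,0],[0.015,-0.032,0],[0.021,-0.028,0],[0.026,-0.024,0],[0,0,0]], turn=[[0,0,0],[0,0,0],[0,0,0],[0,0,0],[0,0,0],[0,0,0],[0,0,0],[0,0,0],[0,0,0],[0,0,0],[0,0,0]])

```text
time: 6.95
tool_pos: [617.6, -70.5, 244.0]
tcp_rot: [[-1.0, 0.001, -0.002], [0.001, 1.0, 0.001], [0.002, 0.001, -1.0]]
contact_force: [-3.2, 3.0, 6.2]
width: 0.249
```

```bash
python3 st.py 586 -25.2
python3 plan.py 619.2 -69.2 586 -25.2 -53 11 11
```

```text
t 6.95 pos [617.6 -70.5 244. ] ang -55.1 r 55.2 F [-3.2  3.   6.2] Frad -4.3 Fcw 0.9 w 0.24860491718027475
[[0.03, -0.018, 0], [0.033, -0.012, 0], [0.035, -0.006, 0], [0.035, 0.001, 0], [0.034, 0.008, 0], [0.032, 0.014, 0], [0.029, 0.02, 0], [0.025, 0.025, 0], [0.019, 0.029, 0], [0.013, 0.032, 0], [0.007, 0.034, 0]]
end -174.0 cmd 531.6 -31.1
```

Call:
jog_arm(gripper=[0,0,0,0,0,0,0,0,0,0,0,0], delta_pos=[[0.03,-0.018,0],[0.033,-0.012,0],[0.035,-0.006,0],[0.035,0.001,0],[0.034,0.008,0],[0.032,0.014,0],[0.029,0.02,0],[0.025,0.025,0],[0.019,0.029,0],[0.013,0.032,0],[0.007,0.034,0],[0,0,0]], turn=[[0,0,0],[0,0,0],[0,0,0],[0,0,0],[0,0,0],[0,0,0],[0,0,0],[0,0,0],[0,0,0],[0,0,0],[0,0,0],[0,0,0]])

```text
time: 8.45
tool_pos: [532.2, -33.4, 244.0]
tcp_rot: [[-1.0, -0.001, 0.003], [-0.001, 1.0, -0.005], [-0.003, -0.005, -1.0]]
contact_force: [3.4, -3.9, 6.1]
width: 0.248
```

```bash
python3 st.py 586 -25.2
python3 plan.py 531.6 -31.1 586 -25.2 -174 8 5
```

```text
t 8.45 pos [532.2 -33.4 244. ] ang -171.4 r 54.4 F [ 3.4 -3.9  6.1] Frad -2.8 Fcw -4.3 w 0.24808063119322446
[[0.002, 0.026, 0], [-0.003, 0.025, 0], [-0.006, 0.025, 0], [-0.01, 0.024, 0], [-0.013, 0.022, 0]]
end -214.0 cmd 540.6 5.5
```

Call:
jog_arm(gripper=[0,0,0,0], delta_pos=[[0.002,0.026,0],[-0.003,0.025,0],[0,0,0],[0,0,0]], turn=[[0,0,0],[0,0,0],[0,0,0],[0,0,0]])

```text
time: 8.95
tool_pos: [531.8, -19.8, 244.0]
tcp_rot: [[-1.0, -0.001, 0.001], [-0.001, 1.0, -0.007], [-0.001, -0.007, -1.0]]
contact_force: [0.4, -7.1, 7.6]
width: 0.248
```

```bash
python3 st.py 586 -25.2
```

```text
t 8.95 pos [531.8 -19.8 244. ] ang 174.3 r 54.5 F [ 0.4 -7.1  7.6] Frad -1.1 Fcw -7.0 w 0.24846658303076175
```

Call:
jog_arm(gripper=[0,0,0,0], delta_pos=[[-0.006,0.025,0],[-0.01,0.024,0],[0,0,0],[0,0,0]], turn=[[0,0,0],[0,0,0],[0,0,0],[0,0,0]])

```text
time: 9.45
tool_pos: [534.9, -6.0, 243.9]
tcp_rot: [[-1.0, -0.001, -0.003], [-0.001, 1.0, -0.009], [0.003, -0.009, -1.0]]
contact_force: [-2.9, -10.1, 10.0]
width: 0.244
```

```bash
python3 st.py 586 -25.2
```

```text
t 9.45 pos [534.9  -6.  243.9] ang 159.4 r 54.6 F [ -2.9 -10.1  10. ] Frad -0.9 Fcw -10.5 w 0.24378519868807028
```

About 10 N of push-back now, so I'll hold here for more than two seconds.

Call:
jog_arm(gripper=[0,0,0,0,0,0,0,0,0,0,0,0], delta_pos=[[0,0,0],[0,0,0],[0,0,0],[0,0,0],[0,0,0],[0,0,0],[0,0,0],[0,0,0],[0,0,0],[0,0,0],[0,0,0],[0,0,0]], turn=[[0,0,0],[0,0,0],[0,0,0],[0,0,0],[0,0,0],[0,0,0],[0,0,0],[0,0,0],[0,0,0],[0,0,0],[0,0,0],[0,0,0]])

```text
time: 10.95
tool_pos: [534.8, -6.1, 243.9]
tcp_rot: [[-1.0, -0.0, -0.003], [-0.0, 1.0, -0.009], [0.003, -0.009, -1.0]]
contact_force: [-2.8, -9.4, 10.0]
width: 0.245
```

Call:
jog_arm(gripper=[0,0,0,0,0,0,0,0], delta_pos=[[0,0,0],[0,0,0],[0,0,0],[0,0,0],[0,0,0],[0,0,0],[0,0,0],[0,0,0]], turn=[[0,0,0],[0,0,0],[0,0,0],[0,0,0],[0,0,0],[0,0,0],[0,0,0],[0,0,0]])

```text
time: 11.95
tool_pos: [534.8, -6.1, 243.9]
tcp_rot: [[-1.0, -0.001, -0.003], [-0.0, 1.0, -0.009], [0.003, -0.009, -1.0]]
contact_force: [-3.5, -9.1, 9.4]
width: 0.245
```

```bash
python3 st.py 586 -25.2
python3 plan.py 536.7 -1.1 586 -25.2 -206 -11 12; python3 plan.py 0 0 586 -25.2 -74 -11 11
```

```text
t 11.95 pos [534.8  -6.1 243.9] ang 159.5 r 54.6 F [-3.5 -9.1  9.4] Frad 0.0 Fcw -9.8 w 0.24547928146457879
[[0.013, -0.033, 0], [0.006, -0.035, 0], [-0.001, -0.035, 0], [-0.008, -0.034, 0], [-0.014, -0.032, 0], [-0.02, -0.029, 0], [-0.025, -0.025, 0], [-0.029, -0.019, 0], [-0.032, -0.013, 0], [-0.034, -0.007, 0], [-0.035, -0.0, 0], [-0.035, 0.006, 0]]
end -74.0 cmd 600.9000000000001 -77.89999999999999
[[-2.037, -0.247, 0], [-0.03, 0.019, 0], [-0.025, 0.024, 0], [-0.02, 0.029, 0], [-0.015, 0.032, 0], [-0.008, 0.034, 0], [-0.002, 0.035, 0], [0.005, 0.035, 0], [0.012, 0.033, 0], [0.018, 0.03, 0], [0.023, 0.026, 0]]
end 47.0 cmd 623.6999999999999 14.999999999999996
```

Call:
jog_arm(gripper=[0,0,0,0,0,0,0,0,0,0,0,0], delta_pos=[[0.013,-0.033,0],[0.006,-0.035,0],[-0.001,-0.035,0],[-0.008,-0.034,0],[-0.014,-0.032,0],[-0.02,-0.029,0],[-0.025,-0.025,0],[-0.029,-0.019,0],[-0.032,-0.013,0],[-0.034,-0.007,0],[-0.035,0,0],[-0.035,0.006,0]], turn=[[0,0,0],[0,0,0],[0,0,0],[0,0,0],[0,0,0],[0,0,0],[0,0,0],[0,0,0],[0,0,0],[0,0,0],[0,0,0],[0,0,0]])

```text
time: 13.45
tool_pos: [599.8, -78.4, 243.9]
tcp_rot: [[-1.0, 0.0, -0.003], [0.0, 1.0, 0.0], [0.003, 0.0, -1.0]]
contact_force: [-3.1, 3.7, 9.1]
width: 0.246
```

```bash
python3 st.py 586 -25.2
python3 plan.py 600.9 -77.9 586 -25.2 -74 -11 12
```

```text
t 13.45 pos [599.8 -78.4 243.9] ang -75.5 r 55.0 F [-3.1  3.7  9.1] Frad -4.3 Fcw 2.1 w 0.2464561288952891
[[-0.034, 0.012, 0], [-0.03, 0.019, 0], [-0.025, 0.024, 0], [-0.02, 0.029, 0], [-0.015, 0.032, 0], [-0.008, 0.034, 0], [-0.002, 0.035, 0], [0.005, 0.035, 0], [0.012, 0.033, 0], [0.018, 0.03, 0], [0.023, 0.026, 0], [0.028, 0.021, 0]]
end 58.0 cmd 615.3 21.100000000000023
```

Call:
jog_arm(gripper=[0,0,0,0,0,0,0,0,0,0,0,0], delta_pos=[[-0.034,0.012,0],[-0.03,0.019,0],[-0.025,0.024,0],[-0.02,0.029,0],[-0.015,0.032,0],[-0.008,0.034,0],[-0.002,0.035,0],[0.005,0.035,0],[0.012,0.033,0],[0.018,0.03,0],[0.023,0.026,0],[0.028,0.021,0]], turn=[[0,0,0],[0,0,0],[0,0,0],[0,0,0],[0,0,0],[0,0,0],[0,0,0],[0,0,0],[0,0,0],[0,0,0],[0,0,0],[0,0,0]])

```text
time: 14.95
tool_pos: [616.4, 21.2, 244.1]
tcp_rot: [[-1.0, -0.0, 0.004], [-0.0, 1.0, 0.001], [-0.004, 0.001, -1.0]]
contact_force: [3.4, 4.1, 6.1]
width: 0.245
```

```bash
python3 st.py 586 -25.2
python3 plan.py 615.3 21.1 586 -25.2 58 -11 8;python3 plan.py 544.5 10.1 586 -25.2 140 -4 6
```

```text
t 14.95 pos [616.4  21.2 244.1] ang 56.8 r 55.5 F [3.4 4.1 6.1] Frad 5.3 Fcw 0.6 w 0.24501473598587536
[[0.032, 0.017, 0], [0.034, 0.009, 0], [0.035, 0.003, 0], [0.035, -0.004, 0], [0.034, -0.011, 0], [0.031, -0.017, 0], [0.027, -0.022, 0], [0.022, -0.027, 0]]
end 146.0 cmd 540.3 5.500000000000002
[[0.01, -0.01, 0], [0.007, -0.011, 0], [0.006, -0.011, 0], [0.006, -0.012, 0], [0.005, -0.012, 0], [0.004, -0.012, 0]]
end 164.0 cmd 533.1 -10.299999999999999
```

Call:
jog_arm(gripper=[0,0,0,0,0,0,0,0,0], delta_pos=[[0.032,0.017,0],[0.034,0.009,0],[0.035,0.003,0],[0.035,-0.004,0],[0.034,-0.011,0],[0.031,-0.017,0],[0.027,-0.022,0],[0.022,-0.027,0],[0,0,0]], turn=[[0,0,0],[0,0,0],[0,0,0],[0,0,0],[0,0,0],[0,0,0],[0,0,0],[0,0,0],[0,0,0]])

```text
time: 16.08
tool_pos: [539.3, 3.3, 243.9]
tcp_rot: [[-1.0, 0.0, -0.001], [0.0, 1.0, -0.003], [0.001, -0.003, -1.0]]
contact_force: [0.4, -0.6, 7.9]
width: 0.246
```

```bash
python3 st.py 586 -25.2;python3 plan.py 540.3 5.5 586 -25.2 146 -4 5
```

```text
t 16.075 pos [539.3   3.3 243.9] ang 148.6 r 54.7 F [ 0.4 -0.6  7.9] Frad -0.6 Fcw -0.3 w 0.24643645686575097
[[0.006, -0.011, 0], [0.006, -0.011, 0], [0.005, -0.012, 0], [0.004, -0.012, 0], [0.004, -0.012, 0]]
end 166.0 cmd 532.8 -11.899999999999999
```

Call:
jog_arm(gripper=[0,0,0,0], delta_pos=[[0.006,-0.011,0],[0.006,-0.011,0],[0.005,-0.012,0],[0,0,0]], turn=[[0,0,0],[0,0,0],[0,0,0],[0,0,0]])

```text
time: 16.58
tool_pos: [537.7, 0.2, 244.1]
tcp_rot: [[-1.0, 0.001, 0.007], [0.001, 1.0, 0.012], [-0.007, 0.012, -1.0]]
contact_force: [7.5, 19.7, 4.5]
width: 0.246
```

```bash
python3 st.py 586 -25.2
```

```text
t 16.575 pos [5.377e+02 2.000e-01 2.441e+02] ang 152.3 r 54.5 F [ 7.5 19.7  4.5] Frad 2.5 Fcw 21.0 w 0.2464055031613889
```

The stop shows at about 152°, with 21 N back. I'll ease off, open and rise.

Call:
jog_arm(gripper=[0,0,0.4,0.7,1,1,1,1], delta_pos=[[-0.009,0.02,0],[0,0,0],[0,0,0],[0,0,0],[0,0,0],[0,0,0],[0,0,0],[0,0,0]], turn=[[0,0,0],[0,0,0],[0,0,0],[0,0,0],[0,0,0],[0,0,0],[0,0,0],[0,0,0]])

```text
time: 17.58
tool_pos: [537.8, 0.4, 243.3]
tcp_rot: [[-1.0, -0.0, -0.0], [-0.0, 1.0, -0.0], [0.0, -0.0, -1.0]]
contact_force: [0.2, -0.2, -0.2]
width: 1.0
```

Call:
jog_arm(gripper=[1,1,1,1,1,1], delta_pos=[[0,0,-0.05],[0,0,-0.15],[0,0,-0.15],[0,0,-0.1],[0,0,0],[0,0,0]], turn=[[0,0,0],[0,0,0],[0,0,0],[0,0,0],[0,0,0],[0,0,0]])

```text
time: 18.32
tool_pos: [537.4, 0.5, 377.8]
tcp_rot: [[-1.0, -0.0, -0.001], [-0.0, 1.0, 0.0], [0.001, 0.0, -1.0]]
contact_force: [0.3, 0.5, -0.2]
width: 0.997
```

```bash
python3 st.py 586 -25.2; python3 - <<'E'
from h import *
P=ctrl.read_camera("side");T=ctrl.read_camera("top")
for n in("bottle","rack","tipbox"): print(n,[r["location"] for r in ctrl.find_in(P,n)[:1]])
print([atz(P,r["location"],259) for r in ctrl.find_in(P,"grip_mid")[:1]])
a=cv2.resize(P["color"][180:330,170:470],None,fx=2.6,fy=2.6,interpolation=2)
cv2.imwrite("pics/z3.png",a[:,:,::-1])
E
```

```text
t 18.325 pos [5.374e+02 5.000e-01 3.778e+02] ang 152.1 r 54.9 F [ 0.3  0.5 -0.2] Frad -0.1 Fcw 0.6 w 0.997260137963424
bottle [[259.4, 204.3]]
rack [[209.9, 239.5]]
tipbox [[427.2, 349.6]]
[array([538.60412315,   1.90328419, 259.        ])]
```

View pics/z3.png

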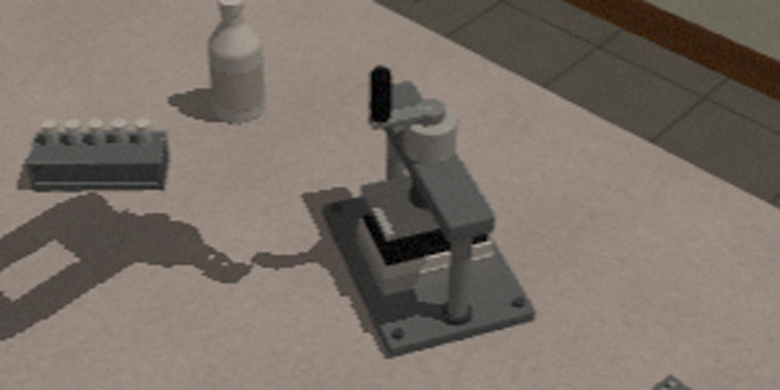

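The picture shows the grip at crop position (380,95), at its stop. The platen is up, the bottle and rack stand where they were, and the hand is clear of everything. Handing in.

```bash
python3 -c "
from rig import ctrl
print(ctrl.job_done())"
```

```text
the job is handed in; nothing more can be done
None
```

I sealed the plate, wound the crank back up to its stop, let go, and handed the job in at about 18 s of the 67 s allowed. No verdict was reported.

- **Pressing:** I wound clockwise on the one grip until it pushed back with about 10 N, and held that for 2.5 s. The force read 10.5 N at the start of the hold and 9.8 N at the end. That means roughly 75–95 N on the mat, worked out from the grip force and not measured directly.
- **Winding back:** Still on the same grip, I turned back until it met a hard stop at about 152° in the world frame, with 21 N of push-back. My estimate from the pictures for the upper stop was about 155°. I then eased off, opened the gripper and rose.
- **Last checks:** The measured force was near zero, and the camera placed the grip at (539, 2) mm, at the stop. The platen looks up, though I judged that from the picture only. The bottle, rack and tip box moved by no more than about 3 pixels in the side view, which is within the detector's error.
- **One thing that disagreed:** My first estimate of the crank axis was about 6 mm off, which gave about 19 N of sideways force early on. I corrected it from the measured positions, and sideways force stayed within about 5 N in later checks.

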